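# Close a chocolate-ball mould on its dowels and hold it shut

### The arm

A 7-joint arm with a two-finger parallel gripper is mounted at the origin on the work surface. World frame = base frame: x ahead of the robot, y to its left, z up, the work surface at z = 0. Lengths are in m, angles in degrees, forces in N, time in s.
With the tool pointing down it reaches from about 0.4 to 0.875 m from the base axis. Payload 4.4 kg.
Tool frame: the origin (TCP) lies midway between the tips of the shut fingers; the grasp point (between the pads) lies 19 mm behind it (robot.grip_point_offset is the distance from the TCP to the grasp point, in m); z points along the fingers, y is the line along which they close (so a half turn about z gives the same grasp; the last joint's range is limited). The gripper opens to 85 mm and grips with 20 to 120 N. Pads are 22 mm wide; open, the fingers measure 114 mm over their backs; the gripper's body (76 mm by 85 mm) begins 54 mm behind the grasp point. The pads swing forward as they close: fully open they stand 13 mm farther back than shut.
Start: joints at [-72.124, 36.005, 2.206, 86.941, -1.547, 57.084, -1.146], TCP at [0.24, 0.604, 0.231] pointing down, gripper open.
Joint ranges: [-175.42, 175.42], [-21.48, 121.26], [-71.46, 75.88], [10.55, 141.38], [-63.04, 243.04], [13.31, 113.54], [-168.57, 168.57]. Speed limits (degrees/s): [147.25, 147.25, 180, 180, 180, 180, 180].

### API

Orientations are given as a 3x3 rotation matrix whose columns are the frame's x, y, z axes.
In Python, from plant import robot, cams gives the robot as it stands.
- The arm moves only by the shell command python3 -m pendant 'ROWS' [OPENING] [FORCE]. ROWS is text: rows parted by semicolons, each of 6 numbers parted by spaces: the shift along the world's x, y, z in mm, then the turn, a rotation vector about the world's x, y, z in rad. A call has 1 to 12 rows; each row is the pose to reach, as a shift and turn from the pose commanded when the call began; what a row does not reach only later rows make up. A row lasts 1/10 s, in which the tool goes at most 50 mm and 8.59 degrees, less where a joint would pass 70% of its speed; a pose out of reach is approached as far as the arm can. A call with a gripper value outside its range is refused whole. OPENING is the finger opening in mm, from 0 to 85.4, set as the call begins (- or left out, the last holds). The fingers move at their own pace and stop on an object; FORCE is the grip in N (left out, the last holds). Time passes only in rows, so rows that repeat a pose let the fingers close. It gives the time, the measured TCP pose, the force, the opening and the grip force at its end, in the units of the state.
- robot.read_state(): the state, without advancing time (a new reading comes with each control period).
- cams.get_image(name): name is "scene" or "top" or "wrist"; returns a dict with "pixels" (400x640x3 uint8, red, green, blue), "fx", "fy", "cx", "cy" (pixels), "dist" ([k1, k2, p1, p2, k3] as OpenCV has them; the pictures are not rectified), "cam_to_world" (4x4, takes a point from camera to world coordinates). Camera axes: x right, y down, z forward; pixel columns grow to the right and rows downward; lengths in m; the calibration is good to about 2 mm. A picture is of the moment at which its call begins. There is no depth.
- robot.sign_off(): hands the job in; it is judged then, once.
The state is a dict: "time": time; "qpos": joint angles; "joint_vel": joint speeds; "joint_torque": joint torques, N m; "tool_pos": TCP position; "orientation": TCP orientation; "contact_force": force on the tool from outside, world axes, zero at the start; "ft_torque": the same for the moment, N m; "opening": opening from 0.0 (shut) to 1.0 (fully open); "grasp_force": force on a finger pad.
Only numpy, scipy, OpenCV 4.12 (cv2) and the standard library are available. Lean on these libraries where they do the work, as an engineer would, in place of code of your own. Each camera call takes 0.05 s, during which the arm holds its last target. There are 200 camera calls.

### The job

Close the two-ball chocolate mould. First push the lower half along its aluminium stand until it is hard against the end stop and keep it pushed there for a second, so that the spring plunger at the side snaps into its notch; then take the mould half with the dark chocolate from the white board, fit it on the lower half's two dowels until the seam is closed all round, and press the two halves firmly together. Finish while still holding the mould pressed shut, and leave the half with the white chocolate, the carrot and the melon baller where they are.

Things in the scene. Friction and masses are not known exactly. Their poses are not given: they have to be found in the camera images.
- stand: Fixed aluminium mould stand, base plate 240 x 104 mm (x, y), its top 8 mm above the table. Origin: centre of its underside. +x points along the channel to the end stop. Two steel guide rails along x, inner faces at y = +-30.5 mm, 10 mm wide, top 20 mm above the table, x = -110 mm to the stop. Behind (-x of) the lower half the channel is open: closed fingertips fit between the rails.
- stand_stop (a point): Middle of the end stop's inner face, 19 mm above the table, at x = +94 mm in the stand's frame. The stop is a dark steel bar across the channel, 14 x 81 mm, top 30 mm above the table.
- stand_seat (a point): Where the origin of lower_half comes to lie when it is fully home against the stop: on the stand's base plate, 8 mm above the table, at x = +30 mm in the stand's frame; axes as the stand.
- plunger (a joint): Spring plunger in the stand's +y rail, m: 0 = fully out (snapped into the notch); about 0.002 to 0.005 while it is pushed back by the plain side of the lower half. Spring force 1 to 2 N; it moves by itself.
- plunger_block (a point): Top centre of the dark steel block that holds the plunger, on the stand's +y rail, 30 mm above the table: 28 mm along x, 20 mm along y; a red knob, 18 mm thick, sticks out of it to 38 mm beyond this point in +y, its top 29 mm above the table.
- lower_half: Loose clear lower mould half, 128 x 58 x 26 mm (x, y, z), about 0.24 kg, between the rails (1.5 mm play each side), axes along the stand's, 20 to 45 mm short of home. Origin: centre of its underside. Flat upright end faces 58 x 26 mm: push the middle of the -x one; sliding takes 3 to 8 N. Two hollow dark chocolate half-balls in its top. Notch for the plunger: 18 mm wide, +y side, x = -40 mm.
- lower_seam (a point): Centre of the lower half's top (seam) face, 26 mm above its origin; the dark half's origin must come here. Two upright steel dowels stand on this face at x = +-54 mm, y = 0: 8 mm thick, 14 mm tall, the upper 6 mm tapered to 3 mm.
- dark_half: Loose clear top half, 128 x 58 x 26 mm (x, y, z), about 0.14 kg, seam face down on the white board, two dark chocolate domes seen through it. Origin: centre of its seam face (underside). Dowel holes 9.5 mm at x = +-54 mm, y = 0, through the 5 mm seam plate; a half turn about z fits as well. Grip it across its 58 mm width on the side walls, 0 to 26 mm above the seam.
- white_half: The same kind of mould half with cream-white chocolate domes, 128 x 58 x 26 mm, also seam down on the board. Bystander: leave it.
- white_board: Fixed white plastic cutting board, 230 x 350 x 12 mm (x, y, z). Origin: centre of its underside, on the table.
- carrot: Orange carrot end standing upright, 42 mm wide, 66 mm tall, on the table. Origin: centre of its underside. Bystander.
- melon_baller: Melon baller lying on the table, pale blue handle and steel ball end, 155 mm long along its x, 17 mm tall. Origin: under the middle of the handle. Bystander.
Mind the look-alikes: they are no part of the job. Leave any red or yellow look-alike of the lower_half alone.

How it is judged:
By the outcome, as a careful person would: the job done as asked, in the order asked, and still so for the second after the job is handed in, while the arm keeps its last pose, push and grip.
It also fails if it takes over 70 s, if anything falls off the work surface, if the arm or the gripper's body presses on something with over 40 N, if the wrist force passes 120 N, or if a joint passes its speed limit or range.

## Working session

There is one attempt and no reset: what is moved stays moved. The work goes in short steps, Python scripts to look and compute and a shell command to move; the robot and the scene stay as the last step left them, time stands still between calls to the robot, and variables do not carry over. Pictures are saved under pics/ and viewed, at most 12 in all, crops included, and the job is handed in when it is done.

```bash
ls; mkdir -p pics; cat > h.py <<'E'
import numpy as np, cv2
from plant import robot, cams
def grab(n,fn=None):
    d=cams.get_image(n)
    if fn: cv2.imwrite('pics/'+fn,d['pixels'][:,:,::-1])
    return d
def K(d): return np.array([[d['fx'],0,d['cx']],[0,d['fy'],d['cy']],[0,0,1.]])
def ray(d,uv,z):
    p=cv2.undistortPoints(np.array(uv,float).reshape(-1,1,2),K(d),np.array(d['dist'],float)).reshape(-1,2)
    T=np.array(d['cam_to_world']); r=np.c_[p,np.ones(len(p))]@T[:3,:3].T
    return T[:3,3]+r*((z-T[2,3])/r[:,2])[:,None]
def proj(d,P):
    T=np.linalg.inv(np.array(d['cam_to_world']))
    return cv2.projectPoints(np.array(P,float).reshape(-1,1,3),cv2.Rodrigues(T[:3,:3])[0],T[:3,3],K(d),np.array(d['dist'],float))[0].reshape(-1,2)
E
python3 - <<'E'
from h import *
import pickle
D={n:grab(n,n+'0.png') for n in('scene','top')}
pickle.dump(D,open('d0.pkl','wb'))
for n in D: print(n,np.round(D[n]['cam_to_world'],3).tolist(),D[n]['fx'])
print(robot.read_state())
E
```

```text
pics
scene [[0.37, 0.623, -0.689, 1.355], [0.929, -0.265, 0.259, -0.245], [-0.021, -0.736, -0.677, 0.855], [0.0, 0.0, 0.0, 1.0]] 493.59510311205537
top [[0.028, -0.998, 0.051, 0.468], [-1.0, -0.028, -0.005, 0.088], [0.007, -0.051, -0.999, 1.367], [0.0, 0.0, 0.0, 1.0]] 429.71791156654837
{'time': 0.1, 'qpos': array([-72.12422292,  36.05432697,   2.2030045 ,  86.98917346,
        -1.54808276,  57.08399404,  -1.14564339]), 'joint_vel': array([ 0.11097984, -0.15269592,  0.08142864, -0.06315924,  0.08316061,
       -0.00108171, -0.02866423]), 'joint_torque': array([ 2.89907090e-03, -5.64524531e+01,  1.23051547e+00, -1.93972582e+01,
        1.13314801e-02,  5.50925164e-03, -1.15274979e-06]), 'tool_pos': array([0.23952955, 0.60366275, 0.23047921]), 'orientation': array([[-9.29478285e-01,  3.68876303e-01, -6.25760655e-04],
       [ 3.68876834e-01,  9.29476927e-01, -1.58852136e-03],
       [-4.33779591e-06, -1.70732472e-03, -9.99998543e-01]]), 'contact_force': array([-0.13619671,  0.01739538, -0.21534678]), 'ft_torque': array([ 0.00546669,  0.02367598, -0.05506861]), 'grasp_force': 0.0, 'opening': 0.9938517655068764}
```

View pics/top0.png

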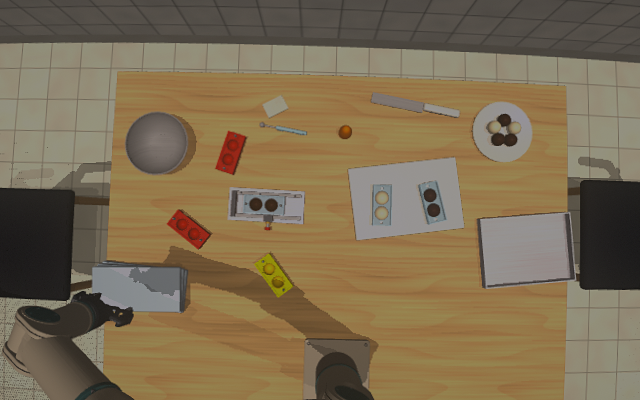

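View pics/scene0.png

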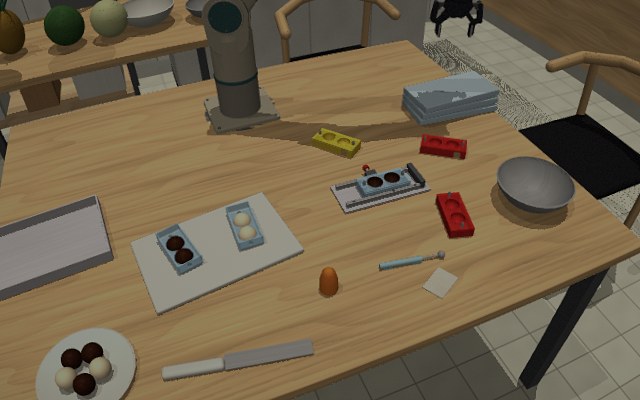

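Top view: the stand is at (266,206) with the stop on its left (234,205) and the red knob at (268,228), so stand +x ≈ world +y. 
- **Dark half candidates:** board half with dark domes (431,202) is the choice. The others are the white-domed half (382,204), the lower half in the stand (264,205), the red look-alikes (231,152) and (189,229), the yellow one (273,275), and the pralines on the plate (504,130).
- **Lower half:** the clear one at (264,205) on the aluminium stand.

I'll check both choices in one crop.

```bash
python3 - <<'E'
from h import *
import pickle
D=pickle.load(open('d0.pkl','rb'));d=D['top'];im=d['pixels']
a=cv2.resize(im[180:235,220:312,::-1],None,fx=8,fy=5.4*8/5.4,interpolation=cv2.INTER_CUBIC)[:, :736]
b=cv2.resize(im[170:232,405:460,::-1],None,fx=2.4,fy=2.4)
a=cv2.resize(im[180:240,220:312,::-1],None,fx=5,fy=5,interpolation=cv2.INTER_CUBIC);b=cv2.resize(im[172:232,412:454,::-1],None,fx=5,fy=5,interpolation=cv2.INTER_CUBIC)
cv2.imwrite('pics/crop.png',np.hstack([a,b]))
s=D['scene']
for n,p,z in(('stand',(266,206),.02),('stop',(237,205),.03),('lhL',(244,205),.034),('lhR',(285,206),.034),('dark',(431,202),.038),('dome1',(428,194),.03),('dome2',(433,210),.03)): print(n,ray(d,[p],z).round(3))
E
```

```text
stand [[0.516 0.234 0.02 ]]
stop [[0.516 0.323 0.03 ]]
lhL [[0.516 0.301 0.034]]
lhR [[0.517 0.173 0.034]]
dark [[ 0.542 -0.281  0.038]]
dome1 [[ 0.567 -0.274  0.03 ]]
dome2 [[ 0.517 -0.29   0.03 ]]
```

View pics/crop.png

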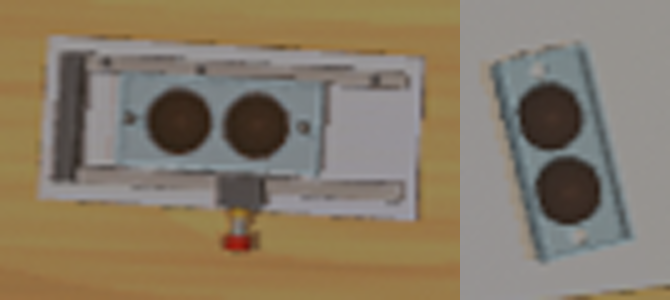

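The crop confirms both: the clear lower half in the stand with a gap to the stop on the left (px ~237 to 244), and the clear dark-dome half on the board. I'll move over the stand for a wrist view.

```bash
python3 -m pendant '27 -38 7 0 0 -0.119; 55 -77 14 0 0 -0.238; 82 -115 21 0 0 -0.357; 110 -154 28 0 0 -0.476; 137 -192 35 0 0 -0.595; 165 -230 42 0 0 -0.714; 192 -269 49 0 0 -0.833; 220 -307 56 0 0 -0.952; 247 -346 63 0 0 -1.071; 275 -384 70 0 0 -1.19; 275 -384 70 0 0 -1.19; 275 -384 70 0 0 -1.19' 0 40; python3 - <<'E'
from h import *
import pickle
d=grab('wrist','w1.png');pickle.dump(d,open('w1.pkl','wb'))
print(np.round(d['cam_to_world'],3).tolist(),d['fx']);s=robot.read_state();print(s['tool_pos'],s['orientation'].round(3),s['qpos'].round(1))
E
```

```text
time: 1.3
tool_pos: [0.515, 0.2191, 0.3011]
orientation: [[-0.001, 1.0, -0.0], [1.0, 0.001, -0.0], [-0.0, -0.0, -1.0]]
contact_force: [-0.7, -0.1, -0.7]
opening: -0.001
grasp_force: 0.0
[[1.0, -0.0, -0.001, 0.516], [-0.0, -0.963, -0.27, 0.287], [-0.001, 0.27, -0.963, 0.443], [0.0, 0.0, 0.0, 1.0]] 283.1626573684549
[0.51408194 0.22071698 0.30081704] [[-0.004  1.    -0.001]
 [ 1.     0.004  0.   ]
 [ 0.    -0.001 -1.   ]] [-41.7  25.7  23.4  96.8 -11.6  59.9 -14.3]
```

View pics/w1.png

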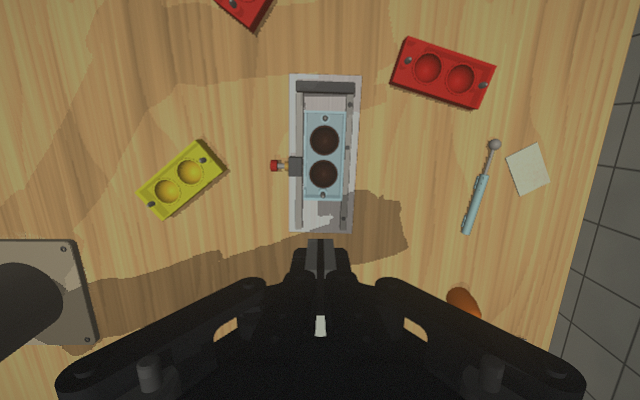

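Wrist view: stand outline (290,74)-(361,75)-(350,234)-(289,232), stop along row ~88, lower half (304,112)-(344,198), dowels (325,118)/(323,194), dome centres (324,140)/(323,174). Next I measure these.

```bash
cat > meas.py <<'E'
from h import *
def blobs(im,roi,lo,hi,amin):
    x0,y0,x1,y1=roi;h=cv2.cvtColor(np.ascontiguousarray(im[y0:y1,x0:x1]),cv2.COLOR_RGB2HSV)
    m=cv2.morphologyEx(cv2.inRange(h,lo,hi),cv2.MORPH_OPEN,np.ones((3,3)))
    cs=[c for c in cv2.findContours(m,cv2.RETR_EXTERNAL,cv2.CHAIN_APPROX_NONE)[0] if cv2.contourArea(c)>amin]
    return [c.reshape(-1,2)+[x0,y0] for c in cs]
def box(P):
    c,wh,a=cv2.minAreaRect((P[:,:2]*1000).astype(np.float32));return np.round(c,1),np.round(wh,1),round(a,1)
E
python3 - <<'E'
from meas import *
import pickle
d=pickle.load(open('w1.pkl','rb'));im=d['pixels']
hsv=cv2.cvtColor(im,cv2.COLOR_RGB2HSV)
for p in((310,130),(340,155),(310,105),(323,88),(324,140),(295,150),(349,150),(353,120),(310,215)): print(p,im[p[1],p[0]],hsv[p[1],p[0]])
print('mould');
for c in blobs(im,(296,100,352,205),(80,40,60),(110,255,255),300): print(c.min(0),c.max(0),box(ray(d,c,.034)))
print('domes')
for c in blobs(im,(300,115,350,195),(0,0,0),(30,255,70),150): print(c.min(0),c.max(0),box(ray(d,c,.034)))
print('corners',ray(d,[(290,74),(361,75),(350,234),(289,232)],.008).round(4))
print('stopedge col 323',[im[r,323].tolist() for r in range(80,114)])
E
```

```text
(310, 130) [138 153 153] [ 90  25 153]
(340, 155) [126 145 145] [ 90  33 145]
(310, 105) [160 154 147] [ 16  21 160]
(323, 88) [78 75 72] [15 20 78]
(324, 140) [69 51 41] [ 11 103  69]
(295, 150) [156 157 150] [ 34  11 157]
(349, 150) [136 132 124] [ 20  23 136]
(353, 120) [169 172 166] [ 45   9 172]
(310, 215) [165 167 160] [ 39  11 167]
mould
domes
[310 161] [336 187] (array([519.3, 218.2]), array([38.2, 38. ]), 90.0)
[310 126] [337 154] (array([519.8, 266.6]), array([38.1, 38.6]), 0.9)
corners [[0.4725 0.3566 0.008 ]
 [0.5729 0.3552 0.008 ]
 [0.5641 0.1147 0.008 ]
 [0.464  0.1182 0.008 ]]
stopedge col 323 [[146, 140, 134], [92, 88, 85], [77, 76, 72], [78, 76, 72], [78, 76, 72], [79, 76, 73], [78, 76, 72], [76, 75, 71], [78, 75, 72], [77, 75, 72], [77, 74, 71], [68, 66, 62], [48, 44, 39], [70, 67, 62], [100, 95, 91], [100, 95, 91], [126, 121, 117], [163, 157, 151], [160, 156, 148], [159, 153, 148], [161, 154, 149], [159, 153, 147], [160, 153, 149], [161, 154, 149], [159, 153, 147], [158, 152, 147], [159, 154, 147], [158, 152, 146], [158, 153, 146], [160, 153, 147], [157, 159, 154], [150, 169, 169], [144, 163, 164], [134, 152, 153]]
```

Stand centre (0.5186, 0.2362), axis 2.1° off world +y; the outline measures about 0.100 x 0.240 m, which fits. The lower half is at y 0.2424, about 24 mm short of home, within the stated 20 to 45 mm. I'll descend behind it.

```bash
python3 -m pendant '0 -30 -40 0 0 -0.012; 0 -60 -80 0 0 -0.025; 0 -77 -125 0 0 -0.037; 0 -77 -170 0 0 -0.037; 0 -77 -210 0 0 -0.037; 0 -77 -245 0 0 -0.037; 0 -77 -270 0 0 -0.037; 0 -77 -284 0 0 -0.037; 0 -77 -284 0 0 -0.037; 0 -77 -284 0 0 -0.037' && python3 -m pendant '0 8 0 0 0 0; 0 14 0 0 0 0; 0 19 0 0 0 0; 0 23 0 0 0 0; 0 26 0 0 0 0; 1 29 0 0 0 0;1 32 0 0 0 0'
```

```text
time: 2.35
tool_pos: [0.5149, 0.1441, 0.0179]
orientation: [[0.033, 0.999, 0.001], [0.999, -0.033, 0.001], [0.001, 0.001, -1.0]]
contact_force: [0.3, -0.2, 0.4]
opening: -0.002
grasp_force: 0.0
time: 3.05
tool_pos: [0.515, 0.1699, 0.0177]
orientation: [[0.038, 0.999, -0.002], [0.999, -0.038, -0.006], [-0.006, -0.002, -1.0]]
contact_force: [-2.1, -10.9, 8.1]
opening: -0.001
grasp_force: 5.8
```

```bash
python3 -m pendant '0 3 0 0 0 0; 0 6 0 0 0 0; 0 9 0 0 0 0; 0 12 0 0 0 0; 0 15 0 0 0 0;0 17 0 0 0 0'&& python3 -m pendant '0 2 0 0 0 0; 0 4 0 0 0 0; 0 6 0 0 0 0; 1 8 0 0 0 0; 1 10 0 0 0 0'
```

```text
time: 3.65
tool_pos: [0.5155, 0.1888, 0.0177]
orientation: [[0.037, 0.999, -0.001], [0.999, -0.037, -0.004], [-0.004, -0.001, -1.0]]
contact_force: [-0.3, -4.4, 3.3]
opening: -0.003
grasp_force: 2.4
time: 4.15
tool_pos: [0.5156, 0.1921, 0.0176]
orientation: [[0.04, 0.999, -0.004], [0.999, -0.04, -0.011], [-0.011, -0.003, -1.0]]
contact_force: [-3.8, -22.4, 12.5]
opening: 0.002
grasp_force: 11.3
```

It moved 23 mm and the force rose to 22 N, so it is against the stop. Hold for over a second.

```bash
python3 -m pendant '0 2 0 0 0 0; 0 2 0 0 0 0; 0 2 0 0 0 0; 0 2 0 0 0 0; 0 2 0 0 0 0; 0 2 0 0 0 0; 0 2 0 0 0 0; 0 2 0 0 0 0; 0 2 0 0 0 0; 0 2 0 0 0 0; 0 2 0 0 0 0; 0 2 0 0 0 0'; python3 -m pendant '0 2 0 0 0 0; 0 2 0 0 0 0; 0 2 0 0 0 0'
python3 -c "
from h import *
d=grab('top','t2.png')
cv2.imwrite('pics/t2c.png',cv2.resize(d['pixels'][180:240,220:312,::-1],None,fx=6,fy=6,interpolation=cv2.INTER_CUBIC))"
```

```text
time: 5.35
tool_pos: [0.5156, 0.1921, 0.0177]
orientation: [[0.042, 0.999, -0.004], [0.999, -0.042, -0.013], [-0.013, -0.003, -1.0]]
contact_force: [-3.6, -22.4, 12.9]
opening: -0.002
grasp_force: 11.5
time: 5.65
tool_pos: [0.5155, 0.1922, 0.0177]
orientation: [[0.043, 0.999, -0.004], [0.999, -0.043, -0.015], [-0.015, -0.004, -1.0]]
contact_force: [-3.7, -26.5, 12.4]
opening: -0.003
grasp_force: 13.3
```

View pics/t2c.png

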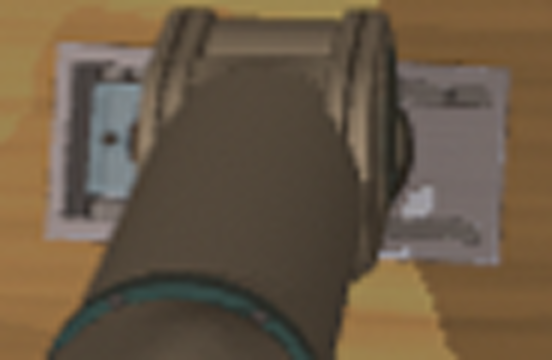

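The lower half now touches the stop (crop: mould edge at ~(92,140), stop at ~(80,140)). I'll back off, rise and check it from the wrist.

```bash
python3 -m pendant '0 -12 0 0 0 0; 0 -25 2 0 0 0; 0 -30 30 0 0 0; 0 -30 70 0 0 0; 0 -20 115 0 0 0; 0 -10 160 0 0 0; 0 0 205 0 0 0; -1 10 245 0 0 0; -2 16 283 0 0 0; -2 16 283 0 0 0;-2 16 283 0 0 0;-2 16 283 0 0 0' 85; python3 - <<'E'
from meas import *
import pickle
d=grab('wrist','w3.png');pickle.dump(d,open('w3.pkl','wb'));im=d['pixels']
cv2.imwrite('pics/w3c.png',cv2.resize(im[65:240,260:375,::-1],None,fx=3.4,fy=3.4,interpolation=cv2.INTER_CUBIC))
for c in blobs(im,(300,85,350,195),(0,0,0),(30,255,70),150): print(c.min(0),c.max(0),box(ray(d,c,.034)))
E
```

```text
time: 6.9
tool_pos: [0.5138, 0.222, 0.2991]
orientation: [[0.034, 0.999, -0.002], [0.999, -0.034, -0.001], [-0.001, -0.002, -1.0]]
contact_force: [-0.1, -0.3, -0.2]
opening: 0.994
grasp_force: 0.0
[311 145] [338 172] (array([520.3, 243.5]), array([38.3, 38.6]), 88.0)
[310 109] [338 138] (array([521.1, 291.5]), array([38.5, 38.8]), 88.0)
```

View pics/w3c.png

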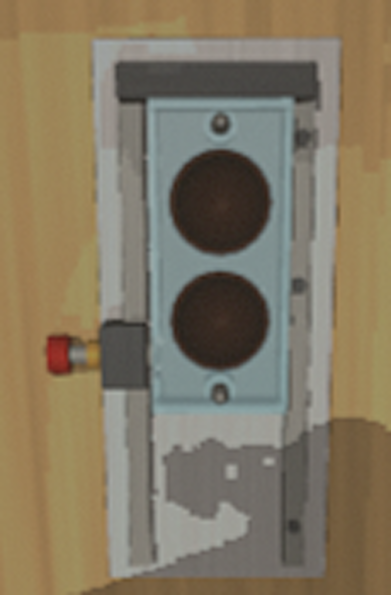

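The lower half is seated against the stop, with the notch end at the plunger block and the knob at crop (60,355). On to the dark half.

```bash
python3 -m pendant '2 -42 0 0 0 -0.1; 4 -85 0 0 0 -0.2; 6 -127 0 0 0 -0.3; 9 -170 0 0 0 -0.4; 11 -212 0 0 0 -0.51; 13 -255 0 0 0 -0.61; 15 -297 0 0 0 -0.71; 18 -340 -10 0 0 -0.81; 20 -382 -20 0 0 -0.92; 22 -425 -30 0 0 -1.02; 25 -463 -40 0 0 -1.12; 27 -501 -50 0 0 -1.22' && python3 -m pendant '0 0 0 0 0 0; 0 0 0 0 0 0; 0 0 0 0 0 0'; python3 - <<'E'
from meas import *
import pickle
d=pickle.load(open('w3.pkl','rb'));print('dowels w3',ray(d,[(325,101.5),(324.7,180.9)],.048).round(4))
d=grab('wrist','w4.png');pickle.dump(d,open('w4.pkl','wb'));im=d['pixels']
h,w=im.shape[:2];c0=proj(d,[[.542,-.281,.03]])[0];print(c0)
for c in blobs(im,(int(c0[0])-60,int(c0[1])-80,int(c0[0])+60,int(c0[1])+80),(0,0,0),(30,255,75),150): print(c.min(0),c.max(0),box(ray(d,c,.012)))
E
```

```text
time: 8.15
tool_pos: [0.5409, -0.2803, 0.2482]
orientation: [[0.952, 0.307, -0.002], [0.307, -0.952, 0.001], [-0.002, -0.002, -1.0]]
contact_force: [0.9, 0.4, -0.3]
opening: 0.994
grasp_force: 0.0
time: 8.45
tool_pos: [0.5417, -0.2775, 0.2494]
orientation: [[0.95, 0.313, -0.001], [0.313, -0.95, 0.002], [-0.001, -0.002, -1.0]]
contact_force: [0.5, 0.1, -0.3]
opening: 0.996
grasp_force: 0.0
dowels w3 [[0.5231 0.3193 0.048 ]
 [0.5195 0.214  0.048 ]]
[323.10809369 180.28644252]
[312 182] [341 211] (array([ 518.4, -293.9]), array([41.3, 40.2]), 18.2)
[313 146] [344 177] (array([ 564.9, -281.2]), array([41.2, 41.5]), 18.2)
```

View pics/w4.png

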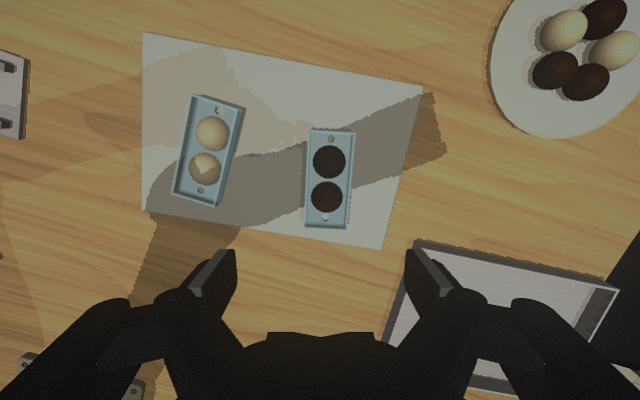

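Wrist view: dark half at (305-354, 129-228) with domes (329,161)/(326,197) and dowel holes (330,139)/(325,217). The white half is at left (208,150), well apart. Next I take the hole centroids.

```bash
python3 - <<'E'
from meas import *
import pickle
d=pickle.load(open('w4.pkl','rb'));im=d['pixels'];g=im.astype(float)
P=[]
for (u,v) in((330,139),(325,217)):
    w=g[v-5:v+6,u-5:u+6];hue=w[:,:,2]-w[:,:,0]  # bluish -> positive
    m=hue<np.percentile(hue,25);yy,xx=np.mgrid[v-5:v+6,u-5:u+6]
    print(hue.round().astype(int).tolist() if u==325 else '',xx[m].mean(),yy[m].mean());P.append((xx[m].mean(),yy[m].mean()))
for z in(.012,.017):
    H=ray(d,P,z);print(z,H.round(4),np.linalg.norm(H[0]-H[1]),H.mean(0),np.degrees(np.arctan2(*(H[0]-H[1])[[1,0]])))
for z in (.012,.02,.03):
    R=ray(d,[(326.5,196.5),(328.5,161.5)],z);print('dome',z,R.mean(0).round(4),np.linalg.norm(R[0]-R[1]),np.degrees(np.arctan2(*(R[1]-R[0])[[1,0]])))
h=cv2.cvtColor(im,cv2.COLOR_RGB2HSV)
m=(g[:,:,2]-g[:,:,0]>3).astype(np.uint8);m[:, :285]=0;m[:,375:]=0;m[:115]=0;m[235:]=0
m=cv2.morphologyEx(m,cv2.MORPH_CLOSE,np.ones((5,5)))
c=max(cv2.findContours(m,0,1)[0],key=cv2.contourArea).reshape(-1,2)
print('outline',c.min(0),c.max(0),[(z,box(ray(d,c,z))) for z in(.012,.038)])
print(robot.read_state()['tool_pos'])
E
```

```text
330.3666666666667 138.36666666666667
[[18, 16, 9, 6, 7, 7, 8, 8, 8, 7, 7], [16, 18, 18, 17, 17, 18, 17, 18, 17, 18, 17], [16, 16, 17, 17, 15, 12, 11, 16, 16, 17, 17], [17, 17, 15, 9, 0, -3, -1, 4, 12, 15, 16], [17, 16, 10, -4, -9, -7, -12, -15, 1, 16, 17], [16, 13, 1, -10, -7, -7, -7, -13, -8, 15, 17], [16, 11, -6, -11, -10, -11, -12, -15, -8, 14, 17], [17, 16, 4, -6, -12, -21, -19, -13, 5, 16, 18], [16, 17, 16, 7, -3, -3, -2, 8, 15, 16, 17], [17, 16, 17, 16, 13, 12, 13, 15, 17, 18, 16], [17, 17, 18, 18, 17, 17, 18, 17, 17, 16, 17]] 325.1034482758621 217.51724137931035
0.012 [[ 0.5944 -0.2737  0.012 ]
 [ 0.489  -0.3017  0.012 ]] 0.10902307284036623 [ 0.54174032 -0.28770235  0.012     ] 14.833757573385864
0.017 [[ 0.5946 -0.2735  0.017 ]
 [ 0.4906 -0.3011  0.017 ]] 0.10758582821801073 [ 0.54260485 -0.28729112  0.017     ] 14.833757573385864
dome 0.012 [ 0.5419 -0.2874  0.012 ] 0.048229012147607844 15.351874611285607
dome 0.02 [ 0.5433 -0.2868  0.02  ] 0.04721173187406941 15.351874611285643
dome 0.03 [ 0.545 -0.286  0.03 ] 0.04594013153214617 15.351874611285627
outline [304 130] [355 231] [(0.012, (array([ 537.7, -289.4]), array([138. ,  62.6]), 14.9)), (0.038, (array([ 542.5, -287.2]), array([128.6,  58.3]), 14.9))]
[ 0.54196684 -0.27722153  0.2498238 ]
```

Dark half centre (0.5425, -0.2872), axis 14.9°; the outline at its top plane is 128.6 x 58.3 mm, which fits. I'll go down to a hover and correct there.

```bash
python3 -m pendant '0 -3 -40 0 0 -0.02; 0 -5 -80 0 0 -0.04; 0 -7 -120 0 0 -0.057; 0 -7 -150 0 0 -0.057; 0 -7 -170 0 0 -0.057; 0 -7 -170 0 0 -0.057; 0 -7 -170 0 0 -0.057; 0 -7 -170 0 0 -0.057'
```

```text
time: 9.3
tool_pos: [0.5429, -0.286, 0.082]
orientation: [[0.966, 0.258, 0.002], [0.258, -0.966, -0.001], [0.002, 0.002, -1.0]]
contact_force: [-1.1, -0.7, -0.3]
opening: 0.998
grasp_force: 0.0
```

```bash
python3 -m pendant '0 -1 -25 0 0 0; 0 -1 -45 0 0 0; 0 -1 -58 0 0 0; 0 -1 -66 0 0 0; 0 -1 -69 0 0 0; 0 -1 -69 0 0 0; 0 -1 -69 0 0 0' && python3 -m pendant '0 0 0 0 0 0; 0 0 0 0 0 0; 0 0 0 0 0 0; 0 0 0 0 0 0; 0 0 0 0 0 0; 0 0 0 0 0 0; 0 0 0 0 0 0; 0 0 0 0 0 0' 40 60
```

```text
time: 10.0
tool_pos: [0.5422, -0.2873, 0.0121]
orientation: [[0.966, 0.257, 0.001], [0.257, -0.966, -0.001], [0.001, 0.001, -1.0]]
contact_force: [-0.1, 0.2, -0.1]
opening: 0.996
grasp_force: 0.0
time: 10.8
tool_pos: [0.5422, -0.2872, 0.0122]
orientation: [[0.966, 0.257, 0.001], [0.257, -0.966, -0.001], [0.001, 0.001, -1.0]]
contact_force: [-0.9, -0.4, 5.5]
opening: 0.67
grasp_force: 65.8
```

Gripped (57 mm opening, 66 N). Lift and carry it to the stand.

```bash
python3 -m pendant '0 0 10 0 0 0; 0 0 30 0 0 0; 0 0 65 0 0 0; 0 0 105 0 0 0; 0 0 140 0 0 0; 0 0 150 0 0 0; 0 0 150 0 0 0' && python3 -m pendant '-2 -0 0 0 0 0.05; -4 45 0 0 0 0.17; -6 90 0 0 0 0.29; -8 135 0 0 0 0.41; -9 180 0 0 0 0.53; -11 225 0 0 0 0.65; -13 270 0 0 0 0.77; -15 315 0 0 0 0.89; -17 360 0 0 0 1.01; -18 405 0 0 0 1.13; -19 450 0 0 0 1.23; -20 490 0 0 0 1.275' && python3 -m pendant '0 35 0 0 0 0; -1 60 0 0 0 0; -1 66 0 0 0 0; -1 66 0 0 0 0; -1 66 0 0 0 0; -1 66 0 0 0 0;-1 66 0 0 0 0'; python3 - <<'E'
from h import *
import pickle
d=grab('wrist','w5.png');pickle.dump(d,open('w5.pkl','wb'));s=robot.read_state();print(s['tool_pos'],s['orientation'].round(3).tolist(),s['opening'],s['grasp_force'])
e=grab('scene','s5.png')
E
```

```text
time: 11.5
tool_pos: [0.5424, -0.2871, 0.1628]
orientation: [[0.966, 0.257, 0.003], [0.257, -0.966, -0.001], [0.002, 0.002, -1.0]]
contact_force: [0.3, -0.8, -2.0]
opening: 0.666
grasp_force: 65.1
time: 12.7
tool_pos: [0.5197, 0.2057, 0.1593]
orientation: [[0.031, 1.0, -0.004], [1.0, -0.031, -0.0], [-0.0, -0.004, -1.0]]
contact_force: [1.3, 0.7, -1.6]
opening: 0.667
grasp_force: 65.1
time: 13.4
tool_pos: [0.521, 0.2676, 0.1613]
orientation: [[0.038, 0.999, -0.0], [0.999, -0.038, -0.001], [-0.001, -0.0, -1.0]]
contact_force: [0.1, 0.1, -1.4]
opening: 0.664
grasp_force: 65.1
[0.52100443 0.26791869 0.16139104] [[0.038, 0.999, -0.0], [0.999, -0.038, -0.0], [-0.0, -0.0, -1.0]] 0.6680335020838603 65.05506678018719
```

View pics/w5.png

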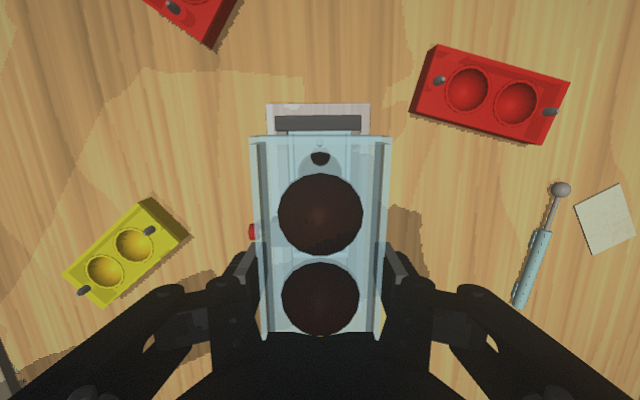

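The held half is square in the fingers: far hole at (320,158), domes (320,215)/(320,298), and the stop bar beyond at (318,123). Next I measure the in-hand offset.

```bash
python3 - <<'E'
from meas import *
import pickle
d=pickle.load(open('w5.pkl','rb'));im=d['pixels']
cv2.imwrite('pics/w5c.png',cv2.resize(im[95:190,240:400,::-1],None,fx=5,fy=5,interpolation=cv2.INTER_CUBIC))
print(ray(d,[(320,158)],.1663).round(4))
t=np.array([.521,.2679]);ax=np.array([.038,.999]);print('expected hole',t+.054*ax)
print('top far corners',ray(d,[(250,138),(391,138)],.1875).round(4),'expect mid',t+.064*ax)
a=proj(d,[[.5231,.3207,.048],[.5231,.3207,.034]]);print('dowel px',a)
for c in blobs(im,(265,165,380,340),(0,0,0),(30,255,75),400): print(c.min(0),c.max(0),box(ray(d,c,.1613)))
E
```

```text
[[0.5234 0.3205 0.1663]]
expected hole [0.523052 0.321846]
top far corners [[0.496  0.3319 0.1875]
 [0.5521 0.3296 0.1875]] expect mid [0.523432 0.331836]
dowel px [[319.818693   142.5997958 ]
 [319.84583278 141.68565239]]
[282 262] [358 335] (array([519.7, 239.2]), array([46.7, 44.8]), 56.8)
[278 173] [362 254] (array([522., 290.]), array([44.4, 44.5]), 33.9)
```

View pics/w5c.png

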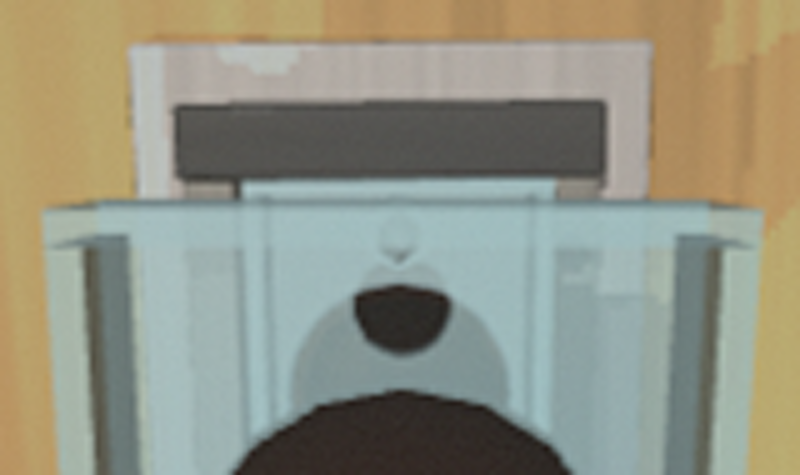

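In-hand pose is centred (hole at about y 0.3215; dowel at (320,143) px, matching y≈0.3207). Shift -1 mm in y and descend to just above the dowels.

```bash
python3 -m pendant '0 -1 -30 0 0 0; 0 -1 -60 0 0 0; 0 -1 -85 0 0 0; 0 -1 -100 0 0 0; 0 -1 -107 0 0 0; 0 -1 -107 0 0 0; 0 -1 -107 0 0 0; 0 -1 -107 0 0 0'; python3 - <<'E'
from meas import *
import pickle
d=grab('wrist');pickle.dump(d,open('w6.pkl','wb'));im=d['pixels']
cv2.imwrite('pics/w6c.png',cv2.resize(im[110:260,220:420,::-1],None,fx=3.5,fy=3.5,interpolation=cv2.INTER_CUBIC))
E
```

```text
time: 14.3
tool_pos: [0.5216, 0.2685, 0.0555]
orientation: [[0.036, 0.999, 0.002], [0.999, -0.036, 0.001], [0.001, 0.002, -1.0]]
contact_force: [-0.0, -0.5, -1.7]
opening: 0.664
grasp_force: 65.1
```

View pics/w6c.png

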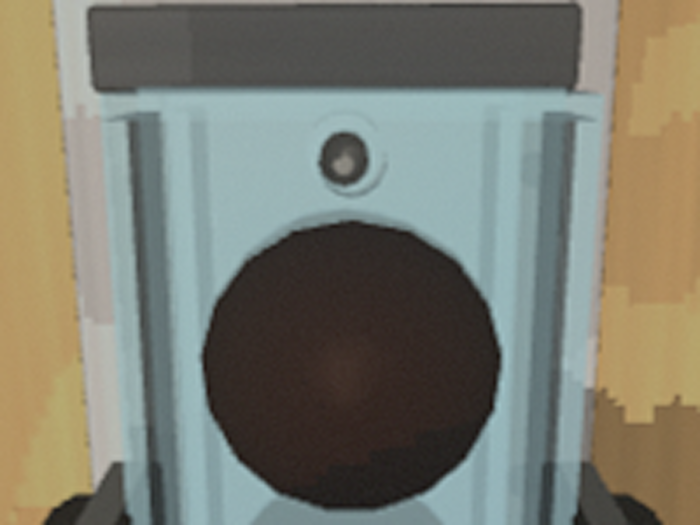

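```bash
python3 - <<'E'
from h import *
import pickle
d=pickle.load(open('w6.pkl','rb'))
print('hole',ray(d,[(320.3,154.3)],.058).round(4),'dowel',ray(d,[(318.4,155.4)],.045).round(4),robot.read_state()['tool_pos'])
E
```

```text
hole [[0.5241 0.323  0.058 ]] dowel [[0.523  0.3211 0.045 ]] [0.52148793 0.26854897 0.05542243]
```

The dowel is visible inside the hole, 1 mm off in x and 2 mm off in y. Correct and lower slowly.

```bash
python3 -m pendant '-1 -2 0 0 0 0; -1 -2 -3 0 0 0; -1 -2 -6 0 0 0; -1 -2 -9 0 0 0; -1 -2 -11 0 0 0; -1 -2 -13 0 0 0; -1 -2 -13 0 0 0; -1 -2 -13 0 0 0'
```

```text
time: 15.15
tool_pos: [0.5199, 0.2663, 0.0412]
orientation: [[0.036, 0.999, 0.0], [0.999, -0.036, 0.0], [0.0, 0.0, -1.0]]
contact_force: [1.0, 0.2, -2.2]
opening: 0.667
grasp_force: 65.1
```

Past the taper without force. Continue to the seam and press with a firmer grip.

```bash
python3 -m pendant '0 0 0 0 0 0; 0 0 0 0 0 0; 0 0 -2 0 0 0; 0 0 -4 0 0 0; 0 0 -6 0 0 0; 0 0 -8 0 0 0; 0 0 -9 0 0 0; 0 0 -9 0 0 0' 40 100
```

```text
time: 15.95
tool_pos: [0.52, 0.2663, 0.0344]
orientation: [[0.036, 0.999, 0.0], [0.999, -0.036, 0.001], [0.001, 0.0, -1.0]]
contact_force: [-3.7, -0.5, 16.9]
opening: 0.659
grasp_force: 109.5
```

Contact at 0.0344 m, the expected seam height, with 17 N. Press further.

```bash
python3 -m pendant '0 0 -2 0 0 0; 0 0 -4 0 0 0; 0 0 -5 0 0 0; 0 0 -5 0 0 0; 0 0 -5 0 0 0; 0 0 -5 0 0 0'; python3 - <<'E'
from h import *
d=grab('wrist');e=grab('scene')
a=cv2.resize(d['pixels'][100:300,220:420,::-1],(400,400));b=cv2.resize(e['pixels'][140:230,310:400+0,::-1],(400,400),interpolation=cv2.INTER_CUBIC)
cv2.imwrite('pics/f.png',np.hstack([a,b]))
E
```

```text
time: 16.55
tool_pos: [0.52, 0.2663, 0.0342]
orientation: [[0.036, 0.999, 0.0], [0.999, -0.036, 0.004], [0.004, 0.0, -1.0]]
contact_force: [-13.0, -5.0, 57.0]
opening: 0.657
grasp_force: 114.4
```

View pics/f.png

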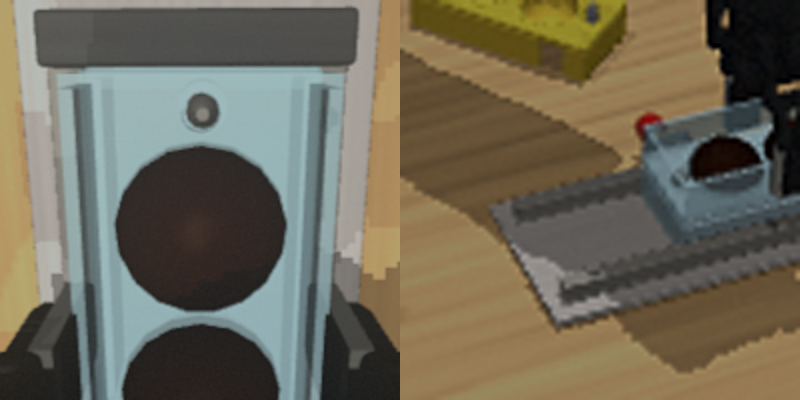

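The half is seated: the dowel is through the hole at (203,110), the scene crop shows the two halves stacked flush, and z = 0.034 matches the seam. I'll ease the press slightly and hold.

```bash
python3 -m pendant '0 0 1 0 0 0; 0 0 1 0 0 0; 0 0 1 0 0 0; 0 0 1 0 0 0; 0 0 1 0 0 0; 0 0 1 0 0 0'
```

```text
time: 17.25
tool_pos: [0.52, 0.2663, 0.0343]
orientation: [[0.036, 0.999, 0.001], [0.999, -0.036, 0.003], [0.003, 0.0, -1.0]]
contact_force: [-11.2, -4.3, 48.9]
opening: 0.659
grasp_force: 113.4
```

```bash
python3 -c "
from plant import robot
print(robot.sign_off())"
```

```text
the job is handed in; nothing more can be done
None
```

The mould is closed and handed in at about 17 s: I held the lower half hard against the stop for about 1.5 s, then fitted the dark half on both dowels and am still pressing it shut with about 49 N; I took the plunger's snap from that position and did not confirm it separately.

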